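# Proof-load a glued cup handle on a dial pull tester

### The arm

A 6-joint arm with a two-finger parallel gripper is mounted at the origin on the work surface. World frame = base frame: x ahead of the robot, y to its left, z up, the work surface at z = 0. Lengths are in m, angles in degrees, forces in N, time in s.
With the tool pointing down it reaches from about 0.4 to 0.825 m from the base axis. Payload 7 kg.
Tool frame: the origin (TCP) lies at the very end of the fingers, on their centre line; the grasp point (between the pads) lies 19 mm behind it; z points along the fingers, y is the line along which they close (so a half turn about z gives the same grasp; the last joint's range is limited). The gripper opens to 88 mm and grips with 3 to 60 N. Pads are 19 mm wide; open, the fingers measure 130 mm over their backs; the gripper's body (78 mm by 193 mm) begins 47 mm behind the grasp point.
Start: joints at [85.663, 20.546, 0.682, 0, -70.136, -16.507], TCP at [0.24, 0.631, 0.227] pointing down, gripper open.
Joint ranges: [-176.03, 176.03], [-82.01, 121.73], [-58.28, 71.71], [-173.87, 95.51], [-174.79, -0.11], [-173.66, 173.66]. Speed limits (degrees/s): [136.94, 136.94, 172.46, 180, 180, 180].

### API

Orientations are given as [roll, pitch, yaw] about the fixed x, y, z axes, in that order (R = Rz(yaw) Ry(pitch) Rx(roll)).
In Python, from plant import ctrl gives the robot as it stands.
- The arm moves only by the tool carry_out, never from a script. Its argument "deltas" is a list that holds one entry, the list of rows, each a list of 5 numbers: the shift along the tool's x, y, z scaled (see below), then the turn about the tool's z scaled (see below), then the opening, from -1 (shut) to 1 (fully open). A call has 1 to 5 rows; each row is the pose to reach, as a shift and turn from the pose commanded when the call began, along the tool's axes at that moment, turning the shorter way round; what a row does not reach only later rows make up. The controller multiplies each number of a shift by 20 cm and each number of a turn by 2 pi rad. A row lasts 1/10 s, in which the tool goes at most 50 mm and 8.59 degrees, less where a joint would pass 70% of its speed; a pose out of reach is approached as far as the arm can. A call with a number of a shift or a turn outside -1 to 1 is refused whole. A call with a gripper value outside its range is refused whole. The fingers move at their own pace and stop on an object; the grip force is fixed at half the most. Time passes only in rows, so rows that repeat a pose let the fingers close. It gives the time, the measured TCP pose, the force, the opening and the grip force at its end, in the units of the state.
- ctrl.get_obs(): the state, without advancing time (a new reading comes with each control period).
- ctrl.snapshot(name): name is "side" or "top"; returns a dict with "color" (384x512x3 uint8, red, green, blue), "camera_matrix" (3x3 intrinsics, pixels), "R" (3x3) and "t" (3): a world point X has camera coordinates R X + t. Camera axes: x right, y down, z forward; pixel columns grow to the right and rows downward; lengths in m; the calibration is good to about 2 mm. A picture is of the moment at which its call begins. There is no depth.
- ctrl.close_job(): hands the job in; it is judged then, once.
Trained networks look in a picture, given as the dict that the camera call returned (one of the last four; its "shot" number tells which), for a name from the list of things; names that differ only in an ending like _2 or _b are one class to them, and where a whole thing is asked for, a point or a joint stands for the part that bears it (a point fixed in the world has none). Each returns a list of dicts, best first, with "p" (0 to 1); they miss things now and then, are a little off and sometimes report something else, mostly with a low value. They report only what shows in the picture. A call takes as long as a camera call.
- ctrl.search_frame(picture, name): "centre" ([column, row] in pixels, amid what is visible of it).
- ctrl.silhouettes(picture, name): "mask" (384x512 bool, what is visible of it) and "centre" ([column, row] in pixels, amid what is visible of it).
- ctrl.spot_point(picture, name): "centre" ([column, row] in pixels: a listed point, or the origin of a listed thing).
The state is a dict: "clock": time; "joint_pos": joint angles; "qvel": joint speeds; "tau": joint torques, N m; "tool_pos": TCP position; "orientation": TCP orientation; "force": force on the tool from outside, world axes, zero at the start; "moment": the same for the moment, N m; "opening": finger opening in m; "gripper_force": force on a finger pad.
Only numpy, scipy, OpenCV 4.12 (cv2) and the standard library are available. Lean on these libraries where they do the work, as an engineer would, in place of code of your own. Each camera call takes 0.05 s, during which the arm holds its last target. There are 200 camera calls.

### The job

Proof-load the glued-on handle of the cup that is hooked into the dial pull tester: first turn the winged knob on the dial counter-clockwise until the short, broad peak hand is back on its zero stop. Then draw the stirrup handle out against its spring until the long, thin load hand stands at the index tab on the dial's rim, within one graduation and never more than two graduations past it, and keep it there: the program finishes while still holding the handle out at that load. Leave the index tab where it is set and do not disturb the wares and tools standing about.

Things in the scene. Friction and masses are not known exactly. Their poses are not given: they have to be found in the camera images.
- tester: Pull tester bolted to the table: wooden base 345 x 125 x 20 mm carrying a round grey dial balance, face up, 136 mm across, 85 mm high. Origin: on the table under the dial's centre. x runs from the stirrup handle (-x, robot side) to the cup (+x), z up. At the +x end a hook pulls the handle of a dark red cup between two dowels (centre at x = 198 mm, top 105 mm high). Place and yaw vary.
- dial_center (a point): Centre of the dial face, 75 mm above the table. The zero graduation lies 1.0 rad counter-clockwise (seen from above) of the tester's +x; the scale runs clockwise from there over 2.0 rad in 20 graduations of 0.1 rad, every fifth line longer. One graduation is 3 mm of pull, about 0.9 N.
- handle_grip (a point): Middle of the stirrup handle's round wooden crossbar: level, 18 mm thick, 100 mm long, along the tester's y, 55 mm above the table, nothing under it; at tester x = -158 mm when home. Steel side arms (96 mm apart inside) join it to a cross piece behind, leaving an open window 96 mm wide and 49 mm deep for a finger between them. It slides along the tester's -x.
- drawbar (a joint): Pull of the stirrup handle out of the tester in m: 0 home, 0.060 at the stop. A return spring pulls it home with 1.5 N plus 300 N per m of pull, and it snaps home if let go.
- knob_grip (a point): Point at which to grip the black winged reset knob, on the dial's axis, 108 mm above the table. The wing is an upright bar 38 mm long, 12 mm thick, from 91 to 118 mm above the table; the dial's window lies at 85 mm. The point's x axis runs along the wing in the direction in which the peak hand points.
- peak_knob (a joint): Angle of the winged knob and the peak hand fixed to it (brown, short, broad, 43 mm long), rad clockwise (from above) from the zero stop; 0 on the stop. Stays where left (friction 0.02 N m); the load hand pushes it ahead and leaves it at the highest load. Turn the knob counter-clockwise to bring it to 0.
- load_hand (a joint): Angle of the load hand (black, long and thin, 52 mm long), in rad clockwise from zero. It is geared to the stirrup handle: 1 rad for each 30 mm of pull.
- load_hand_tip (a point): Tip of the load hand, 52 mm from the dial's axis, 77.5 mm above the table.
- peak_hand_tip (a point): Tip of the peak hand, 43 mm from the dial's axis.
- index_tab (a joint): Where the index tab is set on the dial's rim, in rad clockwise from zero, on the same scale as the load hand. The tab is a dark steel clip on the bezel with a point towards the dial's centre, up to 93 mm above the table; it stays where it is unless pushed.
- index_point (a point): The point of the dial that the index tab marks, 52 mm from the dial's axis at the height of the load hand: the load hand's tip is to stand here. Its x axis points radially outward, its y axis counter-clockwise along the scale.
- cup: Bystander: finished black-brown lacquered cup, 74 mm across, 82 mm high, beside the tester. Origin under its centre.
- bottle: Bystander: tan squeeze bottle with a black nozzle, 54 mm across, 145 mm high. Origin under its centre.
- bowl: Bystander: unfinished wooden bowl standing upside down, 112 mm across, 58 mm high. Origin under its centre.
- spatula: Bystander: flat wooden spatula, 210 mm long, 34 mm wide, lying on the table. Origin under its middle, x along it.

How it is judged:
By the outcome, as a careful person would: the job done as asked, in the order asked, and still so for the second after the job is handed in, while the arm keeps its last pose, push and grip.
It also fails if it takes over 48 s, if anything falls off the work surface, if the arm or the gripper's body presses on something with over 40 N, if the wrist force passes 120 N, or if a joint passes its speed limit or range.

## Working session

There is one attempt and no reset: what is moved stays moved. The work goes in short steps, Python scripts to look and compute and a tool call to move; the robot and the scene stay as the last step left them, time stands still between calls to the robot, and variables do not carry over. Pictures are saved under pics/ and viewed, at most 10 in all, crops included, and the job is handed in when it is done.

Besides the shell and the picture viewer there is one more tool, called after "Call:" by a JSON object that holds its "method" and its "body", one argument or row to a line. carry_out: Moves the arm, as the interface text tells. Its arguments: {"type":"object","properties":{"deltas":{"type":"array"}},"required":["deltas"]}

```bash
mkdir -p pics; cat > h.py <<'E'
import numpy as np, cv2
from plant import ctrl
from scipy.optimize import least_squares
def snap(n,f=None):
    s=ctrl.snapshot(n)
    if f: cv2.imwrite('pics/'+f,cv2.cvtColor(s['color'],cv2.COLOR_RGB2BGR))
    return s
def P(s): return np.array(s['camera_matrix'])@np.c_[s['R'],s['t']]
def proj(s,X):
    q=P(s)@np.append(X,1); return q[:2]/q[2]
def tri(a,pa,b,pb):
    X=cv2.triangulatePoints(P(a),P(b),np.array(pa,float).reshape(2,1),np.array(pb,float).reshape(2,1)).ravel()
    X=X[:3]/X[3]; return X, np.linalg.norm(proj(a,X)-pa), np.linalg.norm(proj(b,X)-pb)
def onz(s,p,z):
    M=P(s); A=np.c_[M[:,0],M[:,1],M[:,2]*z+M[:,3]]
    X=np.linalg.solve(A,[p[0],p[1],1]); return np.array([*(X[:2]/X[2]),z])
E
python3 - <<'E'
from h import *
t=snap('top','t0.png'); s=snap('side','s0.png')
for x in(t,s): print(np.round(-np.array(x['R']).T@x['t'],3),x['camera_matrix'][0][0])
for n in['dial_center','handle_grip','knob_grip','load_hand_tip','peak_hand_tip','index_point','tester','cup','bottle','bowl','spatula']:
    a=ctrl.spot_point(t,n);b=ctrl.spot_point(s,n)
    print(n,[(np.round(q['centre'],1).tolist(),round(q['p'],2)) for q in a[:2]],[(np.round(q['centre'],1).tolist(),round(q['p'],2)) for q in b[:2]])
    if a and b: X,e,f=tri(t,a[0]['centre'],s,b[0]['centre']); print('   ',X.round(4),round(e,1),round(f,1))
o=ctrl.get_obs();print(o)
E
```

```text
[0.474 0.057 1.05 ] 465.25334170412657
[ 0.304 -0.464  0.632] 373.37235191443926
dial_center [([279.4, 173.0], 0.91)] [([297.9, 201.9], 0.82)]
    [ 0.6821 -0.0359  0.0692] 3.9 6.0
handle_grip [([305.5, 242.6], 0.69)] [([242.3, 256.3], 0.84)]
    [ 0.5251 -0.0858  0.0548] 0.2 0.3
knob_grip [([284.2, 165.8], 0.64)] [([294.0, 190.7], 0.65)]
    [ 0.682  -0.0386  0.1075] 0.0 0.0
load_hand_tip [([206.1, 175.6], 0.37)] []
peak_hand_tip [([274.8, 153.0], 0.76)] []
index_point [([288.2, 147.6], 0.54)] [([315.3, 197.7], 0.46)]
    [ 0.731  -0.0522  0.0716] 0.4 0.7
tester [([281.0, 176.7], 0.78)] []
cup [([208.4, 176.2], 0.75), ([287.1, 166.4], 0.6)] [([248.1, 183.2], 0.97), ([295.8, 191.9], 0.19)]
    [0.6782 0.1256 0.0098] 1.1 1.5
bottle [([349.3, 128.4], 0.64)] [([373.3, 249.6], 0.89)]
    [ 0.7855 -0.198   0.0125] 2.5 4.4
bowl [([217.2, 247.8], 0.76)] [([199.4, 211.3], 0.56)]
    [0.5211 0.1035 0.0161] 1.5 2.2
spatula [([375.0, 205.3], 0.77)] [([336.0, 311.5], 0.83), ([315.9, 191.8], 0.65)]
    [ 0.6125 -0.2541  0.0111] 1.0 2.0
{'clock': 1.2, 'joint_pos': array([ 8.56635209e+01,  2.05462914e+01,  6.80747605e-01, -1.28834931e-03,
       -7.01354542e+01, -1.65054889e+01]), 'qvel': array([ 0.05582031,  0.01437712,  0.00685367,  0.01680893,  0.12145525,
       -0.05254858]), 'tau': array([-1.10501271e-03, -5.82400632e+01,  2.93315506e+01,  7.00273901e+00,
        1.25060789e-02, -2.71707563e-05]), 'tool_pos': array([0.24017585, 0.63078958, 0.22654875]), 'orientation': array([ 1.79998699e+02,  8.78211144e-04, -2.08424058e+01]), 'force': array([ 0.23731115, -0.20570008, -0.53191217]), 'moment': array([ 0.0410139 , -0.02505784, -0.01952571]), 'gripper_force': 0.0, 'opening': 0.08758724599540271}
```

View pics/t0.png

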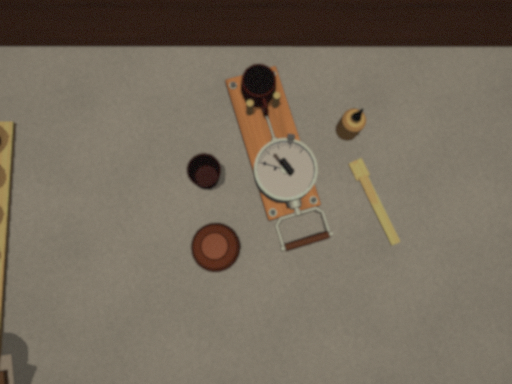

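View pics/s0.png

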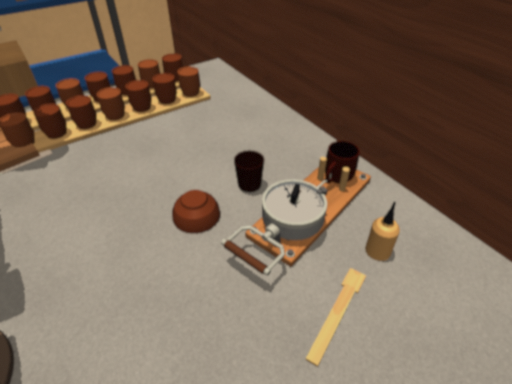

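```bash
python3 - <<'E'
from h import *
t=cv2.imread('pics/t0.png'); s=cv2.imread('pics/s0.png')
a=cv2.resize(t[130:210,245:325],(560,560),interpolation=cv2.INTER_CUBIC); cv2.imwrite('pics/c0.png',np.clip(a*1.4,0,255))
t=snap('top');s=snap('side')
for z in(.02,.075,.085,.108,): print(z,[proj(t,[.682,-.0375,z]).round(1),proj(s,[.682,-.0375,z]).round(1)])
# tester frame fit from several points
for n in['tester','peak_knob','index_tab','drawbar','load_hand']:
  for im in(t,s):
    m=ctrl.silhouettes(im,n)
    if m: 
      k=m[0]['mask']; r=cv2.minAreaRect(np.argwhere(k)[:,::-1].astype(np.float32)); print(n,round(m[0]['p'],2),np.round(m[0]['centre'],1),k.sum(),np.round(r[0],1),np.round(r[1],1),round(r[2],1))
E
```

```text
0.02 [array([280. , 174.2]), array([291. , 219.3])]
0.075 [array([282.2, 169.1]), array([292.6, 201.6])]
0.085 [array([282.7, 168.1]), array([292.9, 198.3])]
0.108 [array([283.7, 165.8]), array([293.6, 190.2])]
tester 0.83 [274.  150.5] 9131 [279.9 155. ] [187.8  64.1] 72.6
tester 0.63 [303.4 205.5] 8134 [299.8 204.7] [ 70.9 162.7] 42.9
peak_knob 0.75 [284.9 168.5] 160 [285.  168.5] [17.7 10.6] 45.0
peak_knob 0.5 [292.6 193.6] 155 [294.  193.5] [19. 10.] 90.0
index_tab 0.59 [322.6 190.5] 67 [322.  189.5] [ 7. 10.] 90.0
drawbar 0.59 [251.2 256.6] 958 [254.2 244.7] [58.6 39.2] 36.4[ WARN:0@0.453] global loadsave.cpp:1063 imwrite_ Unsupported depth image for selected encoder is fallbacked to CV_8U.
```

View pics/c0.png

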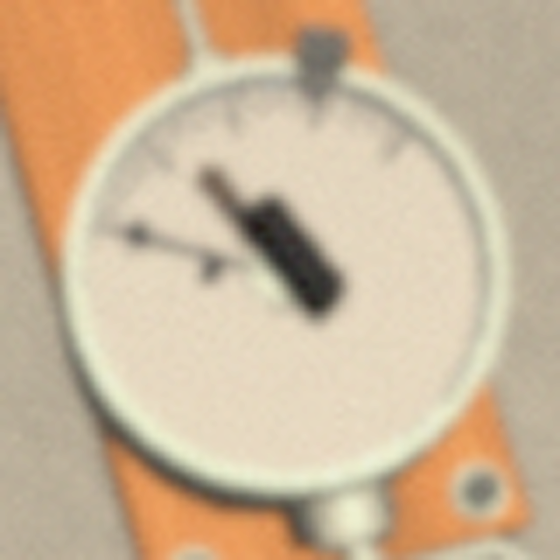

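The crop shows the load hand at zero (tip at ~(115,228)), the peak hand at about 0.7 rad (tip at ~(212,175)), and the index tab near the 1.5 rad line (point at ~(317,100)). In the full image the dial centre is at about (286,169.5). The network's points are a few pixels off, so I'll refine them by colour.

```bash
cat >> h.py <<'E'
def blob(s,c,r,kind):
    im=s['color'].astype(int); R,G,B=im[...,0],im[...,1],im[...,2]
    m={'dark':im.max(2)<75,'brown':(R-G>25)&(R<150)}[kind]
    yy,xx=np.mgrid[:384,:512]; m=(m&(np.hypot(xx-c[0],yy-c[1])<r)).astype(np.uint8)
    n,l,st,ce=cv2.connectedComponentsWithStats(m); i=1+np.argmax(st[1:,4])
    p=np.argwhere(l==i)[:,::-1].astype(np.float32); return ce[i],cv2.minAreaRect(p),len(p)
E
python3 - <<'E'
from h import *
t=snap('top');s=snap('side')
a=blob(t,(286,167),12,'dark');b=blob(s,(295,193),16,'dark');print(a,b);print('knob',tri(t,a[0],s,b[0]))
a2=blob(t,(307,241),30,'brown');b2=blob(s,(246,256),32,'brown');print(a2,b2);X=tri(t,a2[0],s,b2[0]);print('bar',X)
for im,z in((t,.085),(t,.115)): print(onz(im,(286.0,169.1),z) if z<.1 else onz(im,a[0],z))
# angle in world of wing, bar (top)
for r in (a,a2):
    q=cv2.boxPoints(r[1]); e=max([(q[1]-q[0]),(q[2]-q[1])],key=np.linalg.norm); print('dir world deg',np.degrees(np.arctan2(-e[0],-e[1])))
print(np.round(t['R'],3))
E
```

```text
(array([286.02941176, 166.08823529]), ((285.953857421875, 165.86924743652344), (17.80427360534668, 5.876288414001465), 52.12501525878906), 102) (array([294.61682243, 193.88785047]), ((294.2615051269531, 193.12843322753906), (7.08791446685791, 19.635440826416016), 16.699243545532227), 107)
knob (array([ 0.68208834, -0.04266581,  0.10192834]), np.float64(0.2708582970603641), np.float64(0.4251706461559219))
(array([306.41860465, 240.55813953]), ((306.48992919921875, 240.46595764160156), (5.220123767852783, 43.003875732421875), 73.49563598632812), 215) (array([245.02359882, 255.71681416]), ((244.61083984375, 255.4031982421875), (46.36329650878906, 7.53091287612915), 34.82448959350586), 339)
bar (array([ 0.52963016, -0.08785557,  0.05546572]), np.float64(0.05934901596960647), np.float64(0.1033027444461004))
[ 0.67979146 -0.04451096  0.085     ]
[ 0.67972655 -0.04156585  0.115     ]
dir world deg -142.12494
dir world deg -73.49566
[[-0.012 -1.     0.025]
 [-0.99   0.008 -0.144]
 [ 0.143 -0.027 -0.989]]
```

Call:
{"method": "carry_out", "body": {
  "deltas": [
    [[0.815,0.59,0,0,0],[0.815,0.59,0,0,0],[0.815,0.59,0,0,0],[0.815,0.59,0,0,0],[0.815,0.59,0,0,0]]
  ]
}}

```text
clock: 2.4
tool_pos: [0.3526, 0.4583, 0.2273]
orientation: [-180.0, -0.0, -21.1]
force: [-0.1, 0.9, -0.1]
opening: 0.0532
gripper_force: 0.0
```

Call:
{"method": "carry_out", "body": {
  "deltas": [
    [[0.815,0.59,0,0,0],[0.815,0.59,0,0,0],[0.815,0.59,0,0,0],[0.815,0.59,0,0,0],[0.815,0.59,0,0,0]]
  ]
}}

```text
clock: 2.9
tool_pos: [0.4628, 0.2904, 0.2268]
orientation: [180.0, -0.0, -21.1]
force: [-0.2, -0.1, 0.6]
opening: 0.0436
gripper_force: 0.0
```

Call:
{"method": "carry_out", "body": {
  "deltas": [
    [[0.815,0.59,0,0,0],[0.815,0.59,0,0,0],[0.815,0.59,0,0,0],[0.815,0.59,0,0,0],[0.815,0.59,0,0,0]]
  ]
}}

```text
clock: 3.4
tool_pos: [0.5734, 0.1223, 0.2262]
orientation: [179.9, -0.0, -21.1]
force: [-0.7, 0.7, -0.6]
opening: 0.044
gripper_force: 0.0
```

Call:
{"method": "carry_out", "body": {
  "deltas": [
    [[0.8,0.58,0,0,0],[0.8,0.58,0,0,0],[0.8,0.58,0,0,0],[0.8,0.58,0,0,0],[0.8,0.58,0,0,0]]
  ]
}}

```text
clock: 3.9
tool_pos: [0.6815, -0.0431, 0.2251]
orientation: [179.9, 0.0, -21.1]
force: [-0.1, 0.8, -0.2]
opening: 0.0438
gripper_force: 0.0
```

Call:
{"method": "carry_out", "body": {
  "deltas": [
    [[0,0,0,0.112,0],[0,0,0,0.112,0],[0,0,0,0.112,0],[0,0,0,0.112,0],[0,0,0,0.112,0]]
  ]
}}

```text
clock: 4.4
tool_pos: [0.6795, -0.0381, 0.2265]
orientation: [180.0, 0.0, -61.5]
force: [0.5, 0.0, 0.1]
opening: 0.0437
gripper_force: 0.0
```

Call:
{"method": "carry_out", "body": {
  "deltas": [
    [[0,0,0,0.112,0],[0,0,0,0.112,0],[0,0,0,0.112,0],[0,0,0,0.112,0],[0,0,0,0.112,0]]
  ]
}}

```text
clock: 4.9
tool_pos: [0.6795, -0.038, 0.2265]
orientation: [-180.0, 0.0, -101.8]
force: [0.5, 0.1, -0.8]
opening: 0.0436
gripper_force: 0.0
```

Call:
{"method": "carry_out", "body": {
  "deltas": [
    [[0,0,0.3,0.112,0],[0,0,0.3,0.112,0],[0,0,0.3,0.112,0],[0,0,0.3,0.112,0],[0,0,0.3,0.112,0]]
  ]
}}

```text
clock: 5.4
tool_pos: [0.6795, -0.038, 0.1663]
orientation: [180.0, -0.0, -142.1]
force: [0.4, 0.7, 0.1]
opening: 0.0437
gripper_force: 0.0
```

```bash
python3 - <<'E'
from h import *
s=snap('side'); o=ctrl.get_obs(); print(o['tool_pos'],o['orientation'],o['joint_pos'].round(1))
a=s['color'][110:240,220:370]; cv2.imwrite('pics/s1.png',cv2.cvtColor(cv2.resize(a,None,fx=4,fy=4,interpolation=cv2.INTER_CUBIC),cv2.COLOR_RGB2BGR))
E
```

```text
[ 0.67952758 -0.0380438   0.16637893] [ 1.79987583e+02 -6.43092014e-03 -1.42373157e+02] [ 13.2  23.3  -3.2  -0.  -63.5 -65.5]
```

View pics/s1.png

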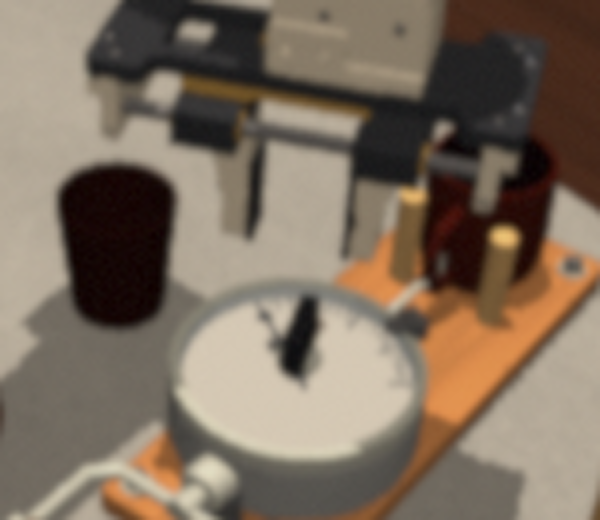

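The fingers straddle the wing (dial top centre at ~(298,370) in the crop, fingers at ~(240,230) and ~(365,250)) and nothing is in the way.

Call:
{"method": "carry_out", "body": {
  "deltas": [
    [[0.008,-0.022,0.15,0,0],[0.008,-0.022,0.27,0,0],[0.008,-0.022,0.34,0,0],[0.008,-0.022,0.375,0,0],[0.008,-0.022,0.375,0,0]]
  ]
}}

```text
clock: 5.95
tool_pos: [0.6807, -0.0434, 0.0909]
orientation: [180.0, -0.1, -141.7]
force: [0.6, 0.4, 0.3]
opening: 0.0439
gripper_force: 0.0
```

Call:
{"method": "carry_out", "body": {
  "deltas": [
    [[0,0,0,0,-0.8],[0,0,0,0,-1],[0,0,0,0,-1],[0,0,0,0,-1],[0,0,0,0,-1]]
  ]
}}

```text
clock: 6.45
tool_pos: [0.6808, -0.0436, 0.0921]
orientation: [180.0, 0.0, -141.8]
force: [-1.8, 2.3, 3.1]
opening: 0.0119
gripper_force: 30.0
```

```bash
python3 - <<'E'
from h import *
s=snap('side'); o=ctrl.get_obs(); print(o['tool_pos'],o['orientation'],o['force'],o['moment'],o['opening'],o['gripper_force'])
E
```

```text
[ 0.68080575 -0.04356619  0.09208182] [ 1.79987259e+02  1.88954133e-02 -1.41804962e+02] [-2.8131601   2.11208936  4.58600314] [0.88192256 0.79803327 0.01386549] 0.011845641413261797 29.99886006116867
```

Call:
{"method": "carry_out", "body": {
  "deltas": [
    [[0,0,0,-0.018,-1],[0,0,0,-0.036,-1],[0,0,0,-0.054,-1],[0,0,0,-0.072,-1],[0,0,0,-0.085,-1]]
  ]
}}

```text
clock: 7.0
tool_pos: [0.6807, -0.0435, 0.0921]
orientation: [180.0, 0.0, -110.9]
force: [-2.1, 2.5, 4.3]
opening: 0.0114
gripper_force: 30.0
```

```bash
python3 - <<'E'
from h import *
o=ctrl.get_obs(); print(o['tool_pos'],o['orientation'],o['force'],o['moment'],o['opening'],o['gripper_force'])
E
```

```text
[ 0.68069048 -0.04349586  0.09206811] [ 1.79986695e+02  1.40145764e-02 -1.10940743e+02] [-2.1455635   2.52533437  4.34873912] [ 1.03532772  1.01288944 -0.03525895] 0.01140092151320318 29.998856484889984
```

Call:
{"method": "carry_out", "body": {
  "deltas": [
    [[0,0,0,-0.005,-1],[0,0,0,-0.01,-1],[0,0,0,-0.01,-1]]
  ]
}}

```text
clock: 7.3
tool_pos: [0.6807, -0.0435, 0.092]
orientation: [180.0, 0.0, -107.6]
force: [-4.2, 3.9, 6.2]
opening: 0.0118
gripper_force: 30.0
```

```bash
python3 - <<'E'
from h import *
o=ctrl.get_obs(); print(o['tool_pos'],o['orientation'],o['force'],o['moment'],o['opening'],o['gripper_force'])
E
```

```text
[ 0.68068223 -0.04354376  0.09202051] [ 1.79986651e+02  1.02481775e-02 -1.07567040e+02] [-4.17617151  3.9233815   6.21950498] [ 1.22236293  1.31410683 -0.03486056] 0.011772979962732697 30.000513195991516
```

Call:
{"method": "carry_out", "body": {
  "deltas": [
    [[0,0,0,-0.004,-1],[0,0,0,-0.005,-1],[0,0,0,-0.005,-1]]
  ]
}}

```text
clock: 7.6
tool_pos: [0.6807, -0.0435, 0.0921]
orientation: [180.0, 0.0, -105.9]
force: [-3.6, 3.1, 5.5]
opening: 0.0123
gripper_force: 30.0
```

```bash
python3 - <<'E'
from h import *
o=ctrl.get_obs(); print(o['tool_pos'],o['orientation'],o['force'],o['moment'],o['opening'],o['gripper_force'])
E
```

```text
[ 0.68072259 -0.04351708  0.09206293] [ 1.79990403e+02  2.06859747e-02 -1.05871363e+02] [-3.57799514  3.14331685  5.46680508] [ 1.21657274  1.32858029 -0.30743388] 0.012323935402680765 30.041963160037994
```

Call:
{"method": "carry_out", "body": {
  "deltas": [
    [[0,0,0,-0.004,-1],[0,0,0,-0.005,-1],[0,0,0,-0.005,-1]]
  ]
}}

```text
clock: 7.9
tool_pos: [0.6807, -0.0435, 0.0921]
orientation: [180.0, 0.0, -104.1]
force: [-3.6, 3.7, 6.0]
opening: 0.0119
gripper_force: 30.8
```

```bash
python3 - <<'E'
from h import *
o=ctrl.get_obs(); print(o['tool_pos'],o['orientation'],o['force'],o['moment'],o['opening'],o['gripper_force'])
E
```

```text
[ 0.68071022 -0.0435233   0.09205631] [ 1.79991241e+02  3.18345280e-02 -1.04112739e+02] [-3.62562482  3.73456178  5.95090021] [ 1.2115055   1.27819671 -0.67847758] 0.011912251839899851 30.78769862651825
```

The stop is reached: the torque rises at yaw −106°, as predicted. Next I release and lift.

Call:
{"method": "carry_out", "body": {
  "deltas": [
    [[0,0,0,0,-0.2],[0,0,0,0,-0.2],[0,0,0,0,-0.2]]
  ]
}}

```text
clock: 8.2
tool_pos: [0.681, -0.044, 0.0913]
orientation: [-180.0, -0.0, -104.0]
force: [-0.7, -0.4, -1.2]
opening: 0.0303
gripper_force: 0.0
```

Call:
{"method": "carry_out", "body": {
  "deltas": [
    [[0,0,-0.1,0,-0.2],[0,0,-0.3,0,-0.2],[0,0,-0.5,0,-0.2],[0,0,-0.65,0,-0.2],[0,0,-0.65,0,0]]
  ]
}}

```text
clock: 8.7
tool_pos: [0.6835, -0.0441, 0.2273]
orientation: [-179.5, 0.1, -104.0]
force: [0.1, -1.8, -0.0]
opening: 0.0387
gripper_force: 0.0
```

```bash
python3 - <<'E'
from h import *
s=snap('side'); o=ctrl.get_obs(); print(o['tool_pos'],o['orientation'])
a=s['color'][160:240,240:340]; cv2.imwrite('pics/s2.png',cv2.cvtColor(cv2.resize(a,None,fx=7,fy=7,interpolation=cv2.INTER_CUBIC),cv2.COLOR_RGB2BGR))
yaw=np.radians(o['orientation'][2]); d=np.array([.5297,-.0878])-o['tool_pos'][:2]
x=np.array([np.cos(yaw),np.sin(yaw)]);y=np.array([np.sin(yaw),-np.cos(yaw)]); print(d@x/.2,d@y/.2)
E
```

```text
[ 0.68228899 -0.04387541  0.2243875 ] [-1.79727654e+02  9.94642548e-02 -1.04012775e+02]
0.39782551144341816 0.6870619473217308
```

View pics/s2.png

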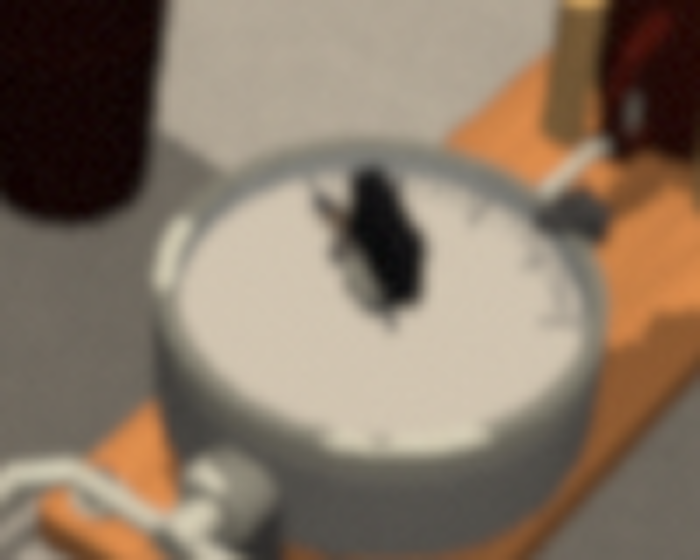

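The brown peak hand now lies along the load hand at zero (~(335,210) in the crop). Next I move above the crossbar.

Call:
{"method": "carry_out", "body": {
  "deltas": [
    [[0.398,0.687,0,-0.085,0.1],[0.398,0.687,0,-0.085,0.1],[0.398,0.687,0,-0.085,0.1],[0.398,0.687,0,-0.085,0.1],[0.398,0.687,0,-0.085,0.1]]
  ]
}}

```text
clock: 9.25
tool_pos: [0.5265, -0.0884, 0.2214]
orientation: [180.0, 0.0, -73.4]
force: [0.9, -0.5, 0.1]
opening: 0.048
gripper_force: 0.0
```

```bash
python3 - <<'E'
from h import *
t=snap('top'); s=snap('side');o=ctrl.get_obs(); print(o['tool_pos'],o['orientation'],o['opening'])
a=np.hstack([cv2.resize(t['color'][130:210,245:325],(390,390),interpolation=cv2.INTER_CUBIC),cv2.resize(s['color'][160:290,190:320],(390,390),interpolation=cv2.INTER_CUBIC)]); cv2.imwrite('pics/c1.png',cv2.cvtColor(a,cv2.COLOR_RGB2BGR))
b=blob(s,(245,256),32,'brown');print(b)
yaw=np.radians(o['orientation'][2]); d=np.array([.5297,-.0878])-o['tool_pos'][:2]
x=np.array([np.cos(yaw),np.sin(yaw)]);y=np.array([np.sin(yaw),-np.cos(yaw)]); print(d@x/.2,d@y/.2)
E
```

```text
[ 0.52870434 -0.08778777  0.22130022] [-1.79999949e+02 -5.03546677e-03 -7.35496460e+01] 0.04819806642404029
(array([245.04778157, 256.06143345]), ((244.48361206054688, 255.7888641357422), (45.48095703125, 6.714643955230713), 34.215702056884766), 293)
0.001468407399406794 -0.0047572061181132535
```

View pics/c1.png

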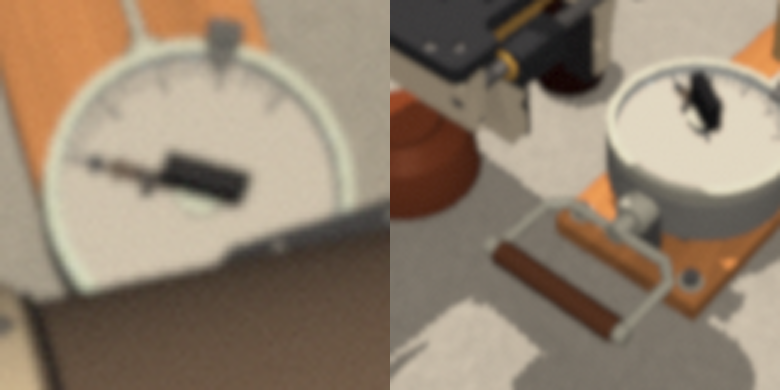

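The top crop shows the peak hand lying on the load hand at zero and the tab unmoved. The gripper is over the bar, so I descend.

Call:
{"method": "carry_out", "body": {
  "deltas": [
    [[0,-0.004,0.25,0,0.1],[0,-0.004,0.5,0,0.1],[0,-0.004,0.7,0,0.1],[0,-0.004,0.82,0,0.1],[0,-0.004,0.91,0,0.1]]
  ]
}}

```text
clock: 9.85
tool_pos: [0.5288, -0.0875, 0.0363]
orientation: [179.8, 0.0, -73.5]
force: [0.0, 0.2, 0.8]
opening: 0.0482
gripper_force: 0.0
```

Call:
{"method": "carry_out", "body": {
  "deltas": [
    [[0,0,0,0,-0.3],[0,0,0,0,-0.6],[0,0,0,0,-1],[0,0,0,0,-1],[0,0,0,0,-1]]
  ]
}}

```text
clock: 10.35
tool_pos: [0.5289, -0.0878, 0.0405]
orientation: [-180.0, -0.0, -73.4]
force: [-3.4, 0.0, 5.2]
opening: 0.0173
gripper_force: 30.0
```

```bash
python3 - <<'E'
from h import *
t=snap('top'); o=ctrl.get_obs(); print(o['tool_pos'],o['orientation'],o['force'],o['opening'],o['gripper_force'])
# tab angle in tester frame from the first picture
import cv2
for nm,c0,sc,off in(('hand0',(115,228),7,(245,130)),('tab',(317,100),7,(245,130))):
    p=((c0[0]+.5)/sc-.5+off[0],(c0[1]+.5)/sc-.5+off[1]); X=onz(t,p,.0775)-[.681,-.0433,0.0775]
    a=np.degrees(np.arctan2(X[1],X[0])); print(nm,X.round(4),a,np.radians(16.7+57.3-a))
E
```

```text
[ 0.52889623 -0.08774182  0.04048763] [-1.79985294e+02 -8.16348078e-03 -7.34164802e+01] [-4.60295438 -0.86619721  6.58093222] 0.016736432078328867 29.998637437820435
hand0 [0.0159 0.0513 0.    ] 72.76103403189641 0.021624035463566605
tab [ 0.0559 -0.0116  0.    ] -11.714836765903197 1.496006119374499
```

The bar is gripped, and the tab is at about 1.5 rad, which is 45 mm of pull. I'll pull 30 mm first.

Call:
{"method": "carry_out", "body": {
  "deltas": [
    [[0,0.03,0,0,-1],[0,0.06,0,0,-1],[0,0.09,0,0,-1],[0,0.12,0,0,-1],[0,0.15,0,0,-1]]
  ]
}}

```text
clock: 10.9
tool_pos: [0.5039, -0.0951, 0.0406]
orientation: [-179.6, -0.0, -73.4]
force: [10.9, 4.5, -6.8]
opening: 0.017
gripper_force: 30.0
```

Call:
{"method": "carry_out", "body": {
  "deltas": [
    [[0,0.02,0,0,-1],[0,0.035,0,0,-1],[0,0.035,0,0,-1]]
  ]
}}

```text
clock: 11.2
tool_pos: [0.4976, -0.097, 0.0406]
orientation: [-179.5, -0.0, -73.4]
force: [11.5, 4.5, -7.7]
opening: 0.0168
gripper_force: 30.0
```

```bash
python3 - <<'E'
from h import *
t=snap('top'); s=snap('side'); o=ctrl.get_obs(); print(o['tool_pos'],o['orientation'],o['force'],o['opening'],o['gripper_force'])
d=o['tool_pos'][:2]-[.5289,-.0877]; print('pull mm',np.linalg.norm(d)*1000)
a=np.hstack([cv2.resize(t['color'][130:210,245:325],(390,390),interpolation=cv2.INTER_CUBIC),cv2.resize(s['color'][160:290,190:320],(390,390),interpolation=cv2.INTER_CUBIC)]); cv2.imwrite('pics/c2.png',cv2.cvtColor(a,cv2.COLOR_RGB2BGR))
E
```

```text
[ 0.49776813 -0.09690408  0.04057854] [-1.79518847e+02 -4.54186018e-02 -7.33567318e+01] [11.17743111  5.53539696 -7.16247504] 0.017044917128237143 29.999164938926697
pull mm 32.46395264135909
```

View pics/c2.png

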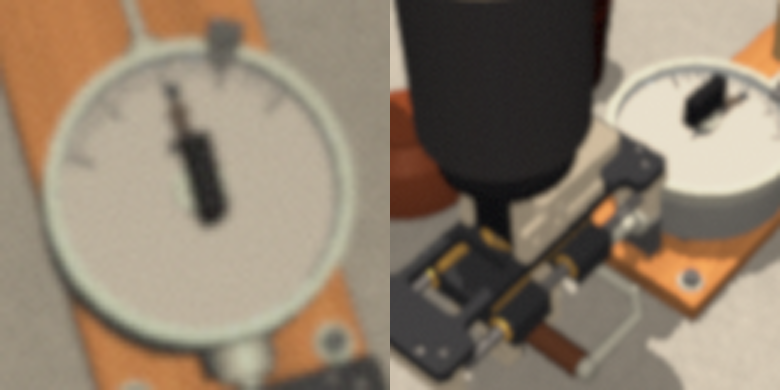

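The hand stands at (170,85) in the crop and the tab point at (222,78), so about 0.43 rad (13 mm) remains.

Call:
{"method": "carry_out", "body": {
  "deltas": [
    [[0,0.02,0,0,-1],[0,0.04,0,0,-1],[0,0.055,0,0,-1],[0,0.055,0,0,-1],[0,0.055,0,0,-1]]
  ]
}}

```text
clock: 11.8
tool_pos: [0.4882, -0.0997, 0.0406]
orientation: [-179.4, -0.1, -73.3]
force: [13.3, 5.7, -10.8]
opening: 0.0172
gripper_force: 30.0
```

```bash
python3 - <<'E'
from h import *
t=snap('top'); o=ctrl.get_obs(); print(o['tool_pos'],o['force'],o['opening'])
d=o['tool_pos'][:2]-[.5289,-.0877]; print('pull mm',np.linalg.norm(d)*1000)
a=cv2.resize(t['color'][130:210,245:325],(560,560),interpolation=cv2.INTER_CUBIC); cv2.imwrite('pics/c3.png',cv2.cvtColor(a,cv2.COLOR_RGB2BGR))
E
```

```text
[ 0.48826626 -0.09968163  0.04062119] [ 12.89255984   5.80837802 -10.62877703] 0.017259108283263616
pull mm 42.3634279144044
```

View pics/c3.png

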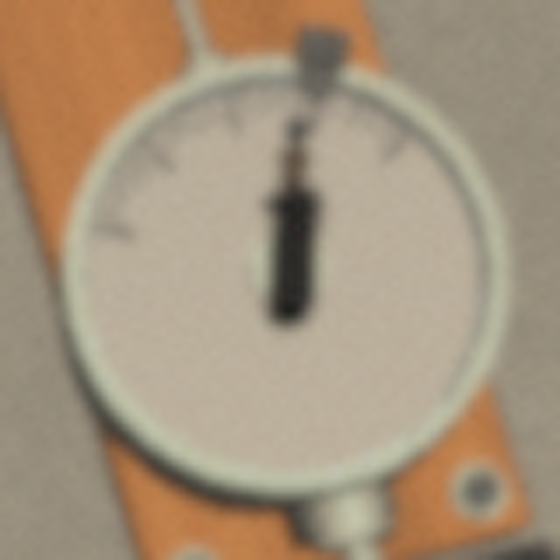

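The hand tip (299,125) is about 0.07 rad short of the tab's point (316,103), so it needs about 2 mm more.

Call:
{"method": "carry_out", "body": {
  "deltas": [
    [[0,0.006,0,0,-1],[0,0.011,0,0,-1],[0,0.011,0,0,-1],[0,0.011,0,0,-1],[0,0.011,0,0,-1]]
  ]
}}

```text
clock: 12.35
tool_pos: [0.4865, -0.1002, 0.0406]
orientation: [-179.4, -0.1, -73.3]
force: [14.4, 5.8, -10.8]
opening: 0.0171
gripper_force: 30.0
```

```bash
python3 - <<'E'
from h import *
t=snap('top'); o=ctrl.get_obs(); print(o['tool_pos'],o['force'],o['opening'],abs(o['qvel']).max())
d=o['tool_pos'][:2]-[.5289,-.0877]; print('pull mm',np.linalg.norm(d)*1000)
for n in('load_hand_tip','index_point','knob_grip'): print(n,[(np.round(q['centre'],1),round(q['p'],2)) for q in ctrl.spot_point(t,n)[:2]])
a=cv2.resize(t['color'][132:182,260:320],(780,600)[:1]+(600,) if 0 else (720,600),interpolation=cv2.INTER_CUBIC); cv2.imwrite('pics/c4.png',cv2.cvtColor(a,cv2.COLOR_RGB2BGR))
E
```

```text
[ 0.48644731 -0.10022303  0.04060921] [ 13.87971522   6.30063064 -12.30911983] 0.017179516730064032 0.06979074322202981
pull mm 44.26123806552329
load_hand_tip []
index_point [(array([281.3, 172.9]), 0.55), (array([287.7, 145. ]), 0.38)]
knob_grip [(array([287.2, 166.8]), 0.59)]
```

View pics/c4.png

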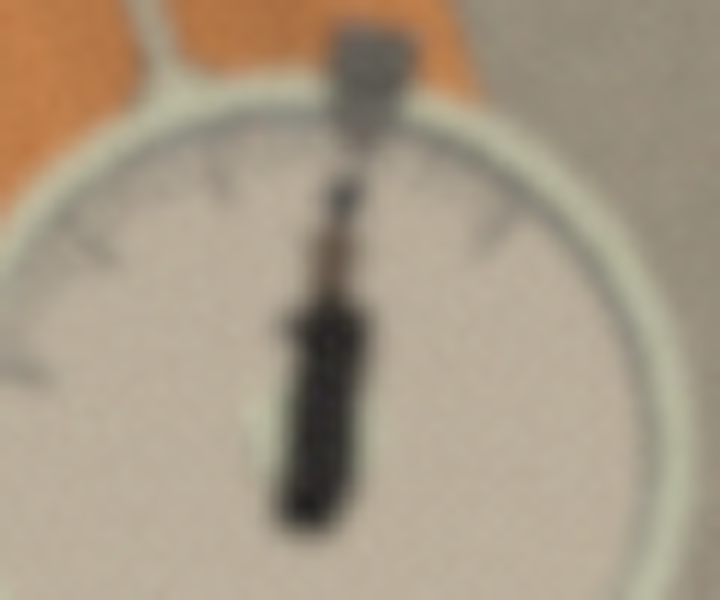

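The load hand's tip now points at the tab's point (both near (360,150) in the crop), with the arm steady. I'll check for drift, then hand in.

Call:
{"method": "carry_out", "body": {
  "deltas": [
    [[0,0,0,0,-1],[0,0,0,0,-1],[0,0,0,0,-1],[0,0,0,0,-1],[0,0,0,0,-1]]
  ]
}}

```text
clock: 13.05
tool_pos: [0.4865, -0.1002, 0.0406]
orientation: [-179.4, -0.1, -73.3]
force: [13.8, 6.5, -11.7]
opening: 0.0172
gripper_force: 30.0
```

```bash
python3 - <<'E'
from h import *
o=ctrl.get_obs(); d=np.linalg.norm(o['tool_pos'][:2]-[.5289,-.0877])*1000; print(d,o['opening'],o['gripper_force'])
if 43<d<46: print(ctrl.close_job())
E
```

```text
44.23810421589721 0.01716595048159954 29.998951256275177
the job is handed in; nothing more can be done
None
```

I turned the peak hand back to its zero stop, then drew the handle out about 44 mm until the load hand stood at the index tab by camera; the job was handed in at about 13 s with the arm still holding that load.

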